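# Index the rotary marking fixture and clamp it

### The job

Set up the rotary fixture for marking the napkin ring: with a fingertip, push the dial's long pointer arm round until it points at the middle of the square stop block, then push the clamp lever fully home against its stop pin, and take the hand away. Only push, gently: do not pinch or force the arm or the lever, leave the napkin ring standing in its nest, and leave the loose things around the fixture where they are.

Things in the scene. Friction and masses are not known exactly. Their poses are not given: they have to be found in the camera images.
- rotary: Fixed dark steel base of the rotary fixture, a disc 130 mm wide and 20 mm high, screwed to a perforated aluminium plate (plate top 12 mm above the work surface). Origin: on the dial's axis at the plate's top; z up. Its +y axis points along a 34 mm wide, 18 mm high ear to the clamp pivot.
- dial: Aluminium dial, 108 mm wide, on the base; turns about the vertical with light friction (0.12 N m) and stays where left. It turns 1.9 rad either way from where its pointer lies along the base's -y, which covers all stops. Origin: on the axis at the plate's top; z up, +x along the long pointer arm. Two stub rods, 10 mm thick, reach radius 81 mm at 120 and 240 degrees from the pointer.
- pointer_tip (a point): Tip of the long pointer arm, 135 mm from the dial's axis, 37 mm above the plate. The arm is a flat dark steel bar 14 mm wide that leaves the dial's rim at radius 54 mm; its underside is 30 mm and its top 44 mm above the plate, with only bare plate beneath it beyond radius 65 mm.
- square_stop: Dark steel square block, 32 x 32 mm and 30 mm tall, fixed to the plate about 155 to 195 mm from the dial's axis. The one to point at. Origin: centre of its underside; z up.
- pin_stop: Dark steel round pin 18 mm thick, 45 mm tall with a 30 mm foot, fixed likewise; not the one. Origin: centre of its underside.
- cone_stop: Dark steel cone 36 mm wide, 40 mm tall, fixed likewise; not the one. Origin: centre of its underside. The three stops swap places.
- clamp (a joint): Angle of the clamp lever (rad): grows as it turns clockwise seen from above; 0 fully open, 1.48 home against its stop pin. Starts at 0 to 0.35; light friction of about 0.08 N m, it stays where it is left.
- clamp_pivot (a point): Point on the clamp lever's vertical axis at the height of its bar (37 mm above the plate), 120 mm from the dial's axis. The pivot hub is 26 mm wide.
- clamp_ball (a point): Centre of the 20 mm black ball at the lever's end, 98 mm from the pivot, 37 mm above the plate. Between hub and ball the lever is a dark steel bar 12 mm wide, 31 to 43 mm above the plate. The stop pin, 10 mm thick, 48 mm tall, stands on the closing side, 45 mm from the pivot along the closed lever; farther out the bar is free.
- napkin_ring: Loose brass napkin ring, 44 mm wide, 30 mm tall, upright on the dial's axis in a black nest ring (62 mm wide, rim 54 mm above the plate) with 3 mm play; its foot is 46 mm above the plate. Origin: centre of its underside.
- loupe: Black eye loupe, 38 mm wide, 32 mm tall. Loose, to be left alone. Stands on the plate near the fixture.
- jar: Small amber jar with a steel cap, 40 mm wide, 40 mm tall. Loose, to be left alone. Stands on the plate near the fixture.
- stick: Blue memory stick, 55 x 20 x 10 mm. Loose, to be left alone. Stands on the plate near the fixture.
- spoon_a: Brass spoon, 190 mm long, right of the plate. Loose, to be left alone. Lies on the work surface.
- spoon_b: Steel spoon, 210 mm long, right of the plate. Loose, to be left alone. Lies on the work surface.
- stone: Dark sharpening stone, 90 x 35 x 18 mm, left. Loose, to be left alone. Lies on the work surface.
- case: Soft-edged blue glasses case, 160 x 65 x 50 mm, left. Loose, to be left alone. Lies on the work surface.
There are look-alikes about, which are no part of the job. There is more than one size of the napkin_ring; the one meant has the size given above.

How it is judged:
By the outcome, as a careful person would: the job done as asked, in the order asked, and still so for the second after the job is handed in, with the robot touching nothing.
It also fails if it takes over 54 s, if anything falls off the work surface, if the arm or the gripper's body presses on something with over 40 N, if the wrist force passes 120 N, or if a joint passes its speed limit or range.

### The arm

A 6-joint arm with a two-finger parallel gripper is mounted at the origin on the work surface. World frame = base frame: x ahead of the robot, y to its left, z up, the work surface at z = 0. Lengths are in m, angles in degrees, forces in N, time in s.
With the tool pointing down it reaches from about 0.325 to 0.875 m from the base axis. Payload 4.4 kg.
Tool frame: the origin (TCP) lies on the mounting face of the last link; the fingertips stand 173 mm ahead of it and the grasp point (between the pads) lies 155 mm ahead of it; z points along the fingers, y is the line along which they close (so a half turn about z gives the same grasp; the last joint's range is limited). The gripper opens to 85 mm and grips with 20 to 120 N. Pads are 22 mm wide; open, the fingers measure 114 mm over their backs; the gripper's body (76 mm by 85 mm) begins 54 mm behind the grasp point. The pads swing forward as they close: fully open they stand 13 mm farther back than shut.
Start: joints at [-71.935, 11.837, 88.321, -0, 79.842, -8.623], TCP at [0.258, -0.514, 0.405] pointing down, gripper open.
Joint ranges: [-156.59, 156.59], [-49.26, 127.26], [12.9, 141.05], [-63.56, 243.56], [4.71, 150.69], [-161.64, 161.64]. Speed limits (degrees/s): [159.86, 159.86, 180, 180, 180, 180].

### API

Orientations are given as [roll, pitch, yaw] about the fixed x, y, z axes, in that order (R = Rz(yaw) Ry(pitch) Rx(roll)).
In Python, from workcell import arm, viewer, ticket gives the robot as it stands.
- The arm moves only by the tool play_rows, never from a script. Its argument "increments" is a list of rows, each a list of 3 entries, a list of its own where there are three numbers: the turn, a rotation vector about the tool's x, y, z in degrees, then the shift along the tool's x, y, z in mm, then the opening, from -1 (shut) to 1 (fully open), so that 0 is half open. In form: [[[rx, ry, rz], [tx, ty, tz], jaw], ...]. A call has 1 to 20 rows; each row shifts and turns the commanded pose from where the row before left it, along the tool's axes as they then stand; what a row does not reach is not made up. A row lasts 1/12 s, in which the tool goes at most 41.7 mm and 7.16 degrees, less where a joint would pass 70% of its speed; a pose out of reach is approached as far as the arm can. A call is refused whole if a number of a shift passes 41.7 or a number of a turn 7.16, either way. A call with a gripper value outside its range is refused whole. The fingers move at their own pace and stop on an object; the grip force is fixed at half the most. Time passes only in rows, so rows that do not move let the fingers close. It gives the time, the measured TCP pose, the force, the opening and the grip force at its end, in the units of the state.
- arm.observe(): the state, without advancing time (a new reading comes with each control period).
- viewer.camera(name): name is "side" or "top" or "wrist"; returns a dict with "img" (400x640x3 uint8, blue, green, red), "K" (3x3 intrinsics, pixels), "R" (3x3) and "t" (3): a world point X has camera coordinates R X + t; the wrist camera has in their place "tool_from_camera" (4x4, takes a point from camera to tool coordinates, whose origin is the TCP and whose axes are the flange's). Camera axes: x right, y down, z forward; pixel columns grow to the right and rows downward; lengths in m; the calibration is good to about 2 mm. A picture is of the moment at which its call begins: read the wrist's pose just before it. There is no depth.
- ticket.sign_off(): hands the job in; it is judged then, once.
The state is a dict: "time": time; "q": joint angles; "joint_vel": joint speeds; "joint_torque": joint torques, N m; "eef_pos": TCP position; "orientation": TCP orientation; "contact_force": force on the tool from outside, world axes, zero at the start; "moment": the same for the moment, N m; "gripper_width": finger opening in m; "finger_force": force on a finger pad.
Only numpy, scipy, OpenCV 4.12 (cv2) and the standard library are available. Lean on these libraries where they do the work, as an engineer would, in place of code of your own. Each camera call takes 0.05 s, during which the arm holds its last target. There are 200 camera calls.

## Working session

There is one attempt and no reset: what is moved stays moved. The work goes in short steps, Python scripts to look and compute and a tool call to move; the robot and the scene stay as the last step left them, time stands still between calls to the robot, and variables do not carry over. Pictures are saved under pics/ and viewed, at most 10 in all, crops included, and the job is handed in when it is done.

Besides the shell and the picture viewer there is one more tool, called after "Emit:" in YAML: its name, and indented under it one key for each argument. play_rows: Moves the arm, as the interface text tells. Its arguments: {"type":"object","properties":{"increments":{"type":"array"}},"required":["increments"]}

```bash
mkdir -p pics; ls; python3 - <<'E'
from workcell import arm, viewer
import cv2, pickle
s=arm.observe(); print(s)
for n in("top","side"):
    c=viewer.camera(n); cv2.imwrite(f"pics/{n}0.png",c["img"]); pickle.dump(c,open(f"{n}0.pkl","wb"))
    print(n,c["K"],c["R"],c["t"])
E
```

```text
pics
{'time': 0.0, 'q': array([-7.19352102e+01,  1.18872077e+01,  8.84062740e+01,  6.30345148e-04,
        7.98397762e+01, -8.62361264e+00]), 'joint_vel': array([-0.00979726, -0.02150138,  0.03830774,  0.03904697,  0.01317391,
       -0.02600327]), 'joint_torque': array([-2.05093384e-03, -3.83039117e+01, -2.91595852e+01, -4.81405987e-04,
        1.04761103e-02,  1.43755216e-05]), 'eef_pos': array([ 0.258127  , -0.51340034,  0.40348375]), 'orientation': array([-1.79868342e+02, -2.05942428e-02,  2.66882669e+01]), 'contact_force': array([ 0.22682073, -0.34123844,  0.42824773]), 'moment': array([ 0.04592875, -0.01641377,  0.02699053]), 'finger_force': 0.0, 'gripper_width': 0.08531402522667855}
top [[378.85492029   0.         317.49276509]
 [  0.         378.85492029 201.10239505]
 [  0.           0.           1.        ]] [[ 0.02639212 -0.9991595   0.0313649 ]
 [-0.9959944  -0.02896405 -0.0845946 ]
 [ 0.08543195 -0.02900663 -0.99592168]] [0.0133679  0.50363049 1.09788225]
side [[363.13860883   0.         320.77940782]
 [  0.         363.13860883 202.05577377]
 [  0.           0.           1.        ]] [[-0.96349423 -0.26733074 -0.0145997 ]
 [-0.16814925  0.64666401 -0.74401041]
 [ 0.20833795 -0.71439481 -0.6680085 ]] [0.49384826 0.11164749 1.00812069]
```

View pics/top0.png

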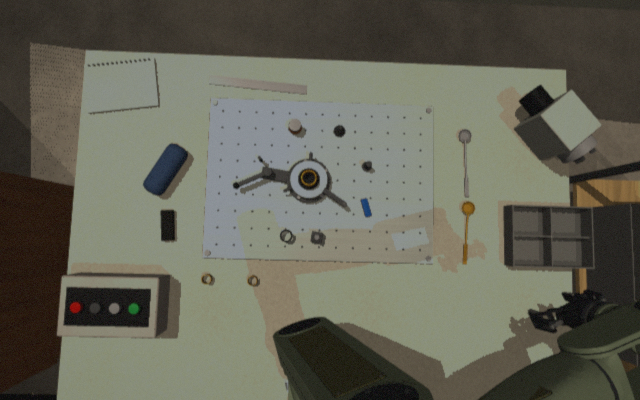

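View pics/side0.png

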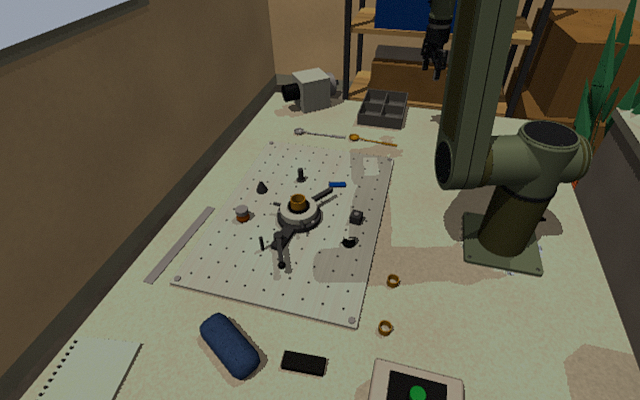

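```bash
python3 - <<'E'
import pickle,cv2
c=pickle.load(open("top0.pkl","rb"))["img"]
i=cv2.convertScaleAbs(c[115:255,225:385],alpha=1.5,beta=15); cv2.imwrite("pics/crop0.png",cv2.resize(i,None,fx=4.2,fy=4.2,interpolation=cv2.INTER_CUBIC))
E
```

```text
(no output)
```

View pics/crop0.png

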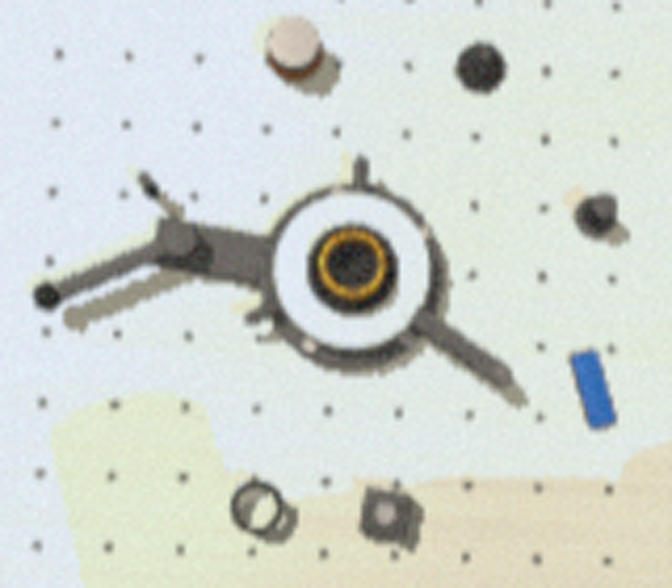

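```bash
cat > h.py <<'E'
import pickle,numpy as np,cv2
def ray(c,px,z):
    d=c["R"].T@np.linalg.inv(c["K"])@[px[0],px[1],1]; o=-c["R"].T@c["t"]
    return o+d*(z-o[2])/d[2]
def proj(c,X):
    p=c["K"]@(c["R"]@np.array(X)+c["t"]); return p[:2]/p[2]
E
python3 - <<'E'
from h import *
c=pickle.load(open("top0.pkl","rb")); s=pickle.load(open("side0.pkl","rb"))
P={}
for n,p,z in [("dial",(352,263),.064),("pivot",(178,238),.055),("ball",(47,294),.049),("tip",(513,375),.056),("sq",(386,514),.042),("pin",(597,212),.057),("cone",(480,68),.03),("stick",(593,388),.022),("loupe",(257,508),.044),("stoppin",(146,180),.06),("jar",(293,42),.052)]:
    x=ray(c,(225+(p[0]+.5)/4.2-.5,115+(p[1]+.5)/4.2-.5),z);P[n]=x
    print(n,x.round(4),"side px",proj(s,x).round(0), "r",np.linalg.norm(x-P["dial"])[None].round(3))
d=P["dial"]
for n in("pivot","tip","sq"): print(n,np.hypot(*(P[n]-d)[:2]),np.degrees(np.arctan2(*(P[n]-d)[1::-1])))
for n in("ball","stoppin"): v=(P[n]-P["pivot"]);print(n,np.hypot(*v[:2]),np.degrees(np.arctan2(v[1],v[0])))
i=cv2.convertScaleAbs(s["img"][160:280,225:385],alpha=1.6,beta=15); cv2.imwrite("pics/crop1.png",cv2.resize(i,None,fx=4.5,fy=4.5,interpolation=cv2.INTER_CUBIC))
E
```

```text
dial [0.5669 0.0562 0.064 ] side px [297. 204.] r [0.]
pivot [0.5818 0.1756 0.055 ] side px [278. 235.] r [0.121]
ball [0.5413 0.2639 0.049 ] side px [281. 265.] r [0.21]
tip [ 0.4945 -0.0558  0.056 ] side px [331. 186.] r [0.134]
sq [0.3977 0.028  0.042 ] side px [357. 213.] r [0.173]
pin [ 0.6087 -0.1115  0.057 ] side px [301. 170.] r [0.173]
cone [ 0.7145 -0.0307  0.03  ] side px [262. 186.] r [0.175]
stick [ 0.4896 -0.1161  0.022 ] side px [337. 183.] r [0.194]
loupe [0.3994 0.1161 0.044 ] side px [349. 234.] r [0.179]
stoppin [0.6203 0.1983 0.06  ] side px [261. 237.] r [0.152]
jar [0.7222 0.1015 0.052 ] side px [241. 208.] r [0.162]
pivot 0.12024178351929483 82.89068765084686
tip 0.1334287885377099 -122.90836740663653
sq 0.17163643841139192 -170.52376460652675
ball 0.09719573175352603 114.62344879556005
stoppin 0.044653649831015184 30.561300684637303
```

View pics/crop1.png

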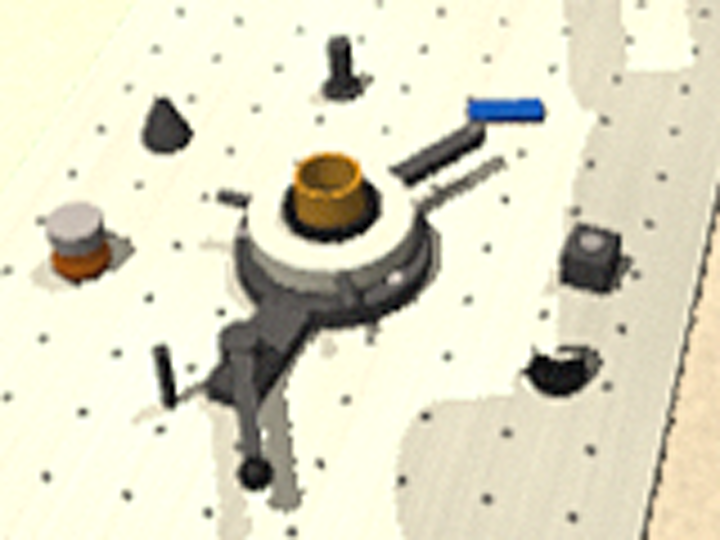

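Everything fits the sizes given. From above, the candidates for the stop are:
- square block at top px (317,237), crop px (592,257) in the side view: flat-topped cube
- pin with a foot at (367,166)
- cone at (339,131)
- black loupe at (286,236)

I choose the cube, at -170.5° about the dial axis. The pointer is at -122.9°, so it has to be pushed about 47.6° clockwise.

Emit:
play_rows:
  increments:
    - [[0, 0, -6.08], [0, 0, 10], -1]
    - [[0, 0, -6.08], [0, 0, 10], -1]
    - [[0, 0, -6.08], [0, 0, 10], -1]
    - [[0, 0, -6.08], [0, 0, 10], -1]
    - [[0, 0, -6.08], [0, 0, 10], -1]
    - [[0, 0, 0], [36, -0.9, 0], -1]
    - [[0, 0, 0], [36, -0.9, 0], -1]
    - [[0, 0, 0], [36, -0.9, 0], -1]
    - [[0, 0, 0], [36, -0.9, 0], -1]
    - [[0, 0, 0], [36, -0.9, 0], -1]
    - [[0, 0, 0], [36, -0.9, 0], -1]
    - [[0, 0, 0], [36, -0.9, 0], -1]
    - [[0, 0, 0], [36, -0.9, 0], -1]
    - [[0, 0, 0], [36, -0.9, 0], -1]
    - [[0, 0, 0], [36, -0.9, 0], -1]
    - [[0, 0, 0], [36, -0.9, 0], -1]
    - [[0, 0, 0], [36, -0.9, 0], -1]
    - [[0, 0, 0], [36, -0.9, 0], -1]
    - [[0, 0, 0], [36, -0.9, 0], -1]
    - [[0, 0, 0], [36, -0.9, 0], -1]

```text
time: 1.77
eef_pos: [0.5407, -0.0512, 0.3542]
orientation: [-180.0, 0.0, 57.1]
contact_force: [-0.0, -0.2, -0.3]
gripper_width: -0.0002
finger_force: 0.0
```

```bash
python3 - <<'E'
from workcell import arm, viewer
import cv2, pickle
s=arm.observe(); print(s["eef_pos"],s["orientation"],s["time"],s["gripper_width"])
c=viewer.camera("wrist"); cv2.imwrite("pics/w1.png",c["img"]); c["s"]=s; pickle.dump(c,open("w1.pkl","wb")); print(c["K"],c["tool_from_camera"])
E
```

```text
[ 0.54070136 -0.05124662  0.35421505] [-1.79952703e+02  2.21510091e-02  5.70991854e+01] 1.7667 -0.00023080716318718788
[[290.94015447   0.         323.07464191]
 [  0.         290.94015447 201.28443544]
 [  0.           0.           1.        ]] [[-1.31638275e-03 -9.60983261e-01 -2.76603397e-01  7.02668963e-02]
 [ 9.99999015e-01 -1.39992512e-03  1.04565421e-04  1.67735081e-04]
 [-4.87709662e-04 -2.76602987e-01  9.60984157e-01  3.10538704e-02]
 [ 0.00000000e+00  0.00000000e+00  0.00000000e+00  1.00000000e+00]]
```

View pics/w1.png

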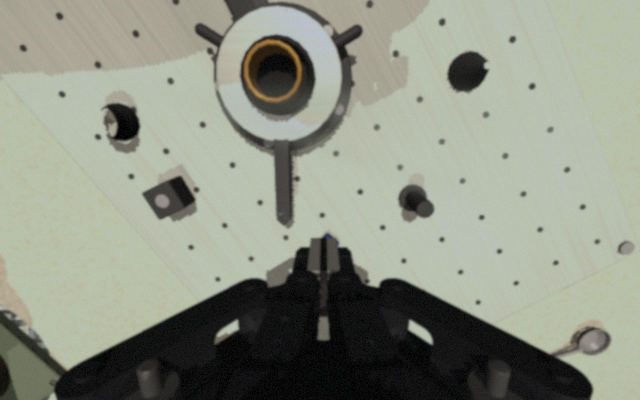

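```bash
cat >> h.py <<'E'
from scipy.spatial.transform import Rotation as Ro
def wcam(c):
    T=np.eye(4);T[:3,:3]=Ro.from_euler("xyz",c["s"]["orientation"],degrees=True).as_matrix();T[:3,3]=c["s"]["eef_pos"]
    M=np.linalg.inv(T@c["tool_from_camera"]); return dict(K=c["K"],R=M[:3,:3],t=M[:3,3])
E
python3 - <<'E'
from h import *
c=wcam(pickle.load(open("w1.pkl","rb")))
d=np.array([.5669,.0562])
for n,p,z in [("ringtop",(273,71),.088),("pbase",(283,145),.056),("ptip",(284,219),.056),("sqspot",(162,201),.042),("pin",(426,208),.057)]:
    x=ray(c,p,z); v=x[:2]-d; print(n,x.round(4),np.hypot(*v).round(4),np.degrees(np.arctan2(v[1],v[0])).round(2))
i=pickle.load(open("w1.pkl","rb"))["img"]
i=np.hstack([cv2.resize(i[165:235,130:200],None,fx=5,fy=5,interpolation=3),cv2.resize(i[165:235,250:320],None,fx=5,fy=5,interpolation=3)]);cv2.imwrite("pics/crop2.png",cv2.convertScaleAbs(i,alpha=1.5,beta=10))
E
```

```text
ringtop [0.5657 0.0559 0.088 ] 0.0012 -165.26
pbase [0.5354 0.0073 0.056 ] 0.0581 -122.79
ptip [ 0.4953 -0.0512  0.056 ] 0.1291 -123.66
sqspot [0.3991 0.0281 0.042 ] 0.1702 -170.5
pin [ 0.6163 -0.1159  0.057 ] 0.1791 -74.0
```

View pics/crop2.png

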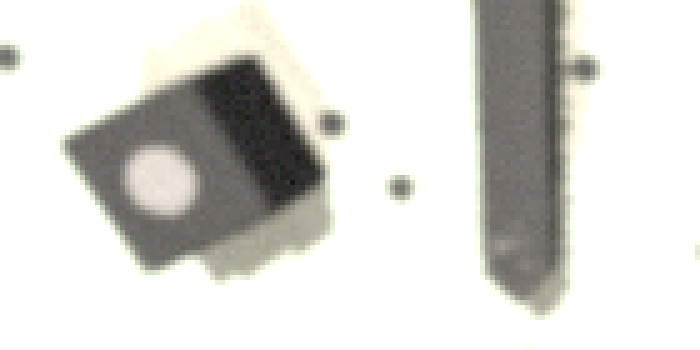

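Emit:
play_rows:
  increments:
    - [[0, 0, 0], [0, 0, 25], -1]
    - [[0, 0, 0], [0, 0, 25], -1]
    - [[0, 0, 0], [0, 0, 25], -1]
    - [[0, 0, 0], [0, 0, 25], -1]
    - [[0, 0, 0], [0, 0, 20], -1]
    - [[0, 0, 0], [0, 0, 14], -1]
    - [[0, 0, 0], [0, 0, 7], -1]
    - [[0, 0, 0], [0, -3, 0], -1]
    - [[0, 0, 0], [0, -3, 0], -1]
    - [[0, 0, 0], [0, -3, 0], -1]
    - [[0, 0, 0], [0, -3, 0], -1]
    - [[0, 0, 0], [0, -3, 0], -1]

```text
time: 2.82
eef_pos: [0.5279, -0.0448, 0.2149]
orientation: [179.9, -0.0, 57.1]
contact_force: [0.6, 0.1, -0.6]
gripper_width: 0.0002
finger_force: 0.0
```

Emit:
play_rows:
  increments:
    - [[0, 0, 2], [-0.7, -3.6, 0], -1]
    - [[0, 0, 2], [-0.7, -3.6, 0], -1]
    - [[0, 0, 2], [-0.7, -3.6, 0], -1]
    - [[0, 0, 2], [-0.7, -3.6, 0], -1]
    - [[0, 0, 2], [-0.7, -3.6, 0], -1]
    - [[0, 0, 2], [-0.7, -3.6, 0], -1]
    - [[0, 0, 2], [-0.7, -3.6, 0], -1]
    - [[0, 0, 2], [-0.7, -3.6, 0], -1]
    - [[0, 0, 2], [-0.7, -3.6, 0], -1]
    - [[0, 0, 2], [-0.7, -3.6, 0], -1]
    - [[0, 0, 2], [-0.7, -3.6, 0], -1]
    - [[0, 0, 2], [-0.7, -3.6, 0], -1]
    - [[0, 0, 2], [-0.7, -3.6, 0], -1]
    - [[0, 0, 2], [-0.7, -3.6, 0], -1]
    - [[0, 0, 2], [-0.7, -3.6, 0], -1]
    - [[0, 0, 2], [-0.7, -3.6, 0], -1]

```text
time: 4.15
eef_pos: [0.4814, -0.0103, 0.2146]
orientation: [179.9, -0.1, 25.0]
contact_force: [-1.0, -0.6, -0.9]
gripper_width: -0.0001
finger_force: 0.6
```

```bash
python3 - <<'E'
from workcell import arm, viewer
import cv2, pickle
s=arm.observe(); print(s["eef_pos"],s["orientation"],s["time"],s["contact_force"])
c=viewer.camera("wrist"); cv2.imwrite("pics/w2.png",c["img"]); c["s"]=s; pickle.dump(c,open("w2.pkl","wb"))
E
```

```text
[ 0.48142746 -0.01027268  0.21456281] [ 1.79897622e+02 -5.41054020e-02  2.50105197e+01] 4.15 [-0.99465221 -0.58620021 -0.93179119]
```

View pics/w2.png

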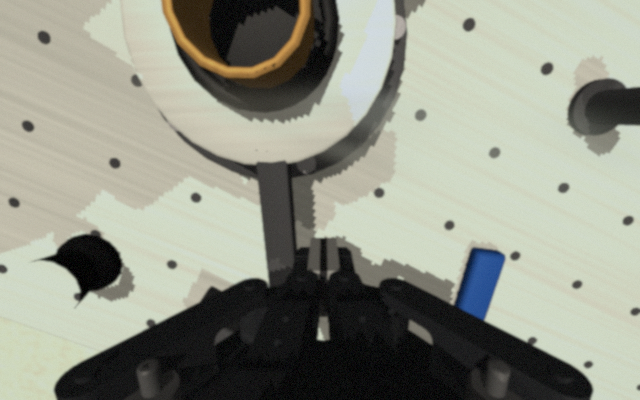

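```bash
python3 - <<'E'
from h import *
c0=pickle.load(open("w2.pkl","rb"));c=wcam(c0)
d=np.array([.5669,.0562])
for p in [(274,170),(277.5,215),(282,270)]:
    x=ray(c,p,.056); v=x[:2]-d; print(x.round(4),np.hypot(*v).round(4),np.degrees(np.arctan2(v[1],v[0])).round(2))
t=c0["s"]["eef_pos"][:2]-d
for a in(-154,-150,-152): a=np.radians(a);print(t@[np.cos(a),np.sin(a)],t@[-np.sin(a),np.cos(a)])
E
```

```text
[0.5161 0.0294 0.056 ] 0.0574 -152.2
[0.4974 0.02   0.056 ] 0.0784 -152.5
[0.4721 0.0072 0.056 ] 0.1068 -152.65
0.10596191767526068 0.022276553511559157
0.1072577335895698 0.01483075921862917
0.10667480904382787 0.018564965640553804
```

Emit:
play_rows:
  increments:
    - [[0, 0, 2], [-0.6, -3.7, 0], -1]
    - [[0, 0, 2], [-0.6, -3.7, 0], -1]
    - [[0, 0, 2], [-0.6, -3.7, 0], -1]
    - [[0, 0, 2], [-0.6, -3.7, 0], -1]
    - [[0, 0, 2], [-0.6, -3.7, 0], -1]
    - [[0, 0, 2], [-0.6, -3.7, 0], -1]
    - [[0, 0, 1], [-0.3, -1.85, 0], -1]
    - [[0, 0, 1], [-0.3, -1.85, 0], -1]
    - [[0, 0, 1], [-0.3, -1.85, 0], -1]
    - [[0, 0, 1], [-0.3, -1.85, 0], -1]
    - [[0, 0, 0], [0, 0, 0], -1]

```text
time: 5.12
eef_pos: [0.4678, 0.0167, 0.2139]
orientation: [-180.0, -0.0, 9.1]
contact_force: [0.1, -0.9, -0.2]
gripper_width: 0.0002
finger_force: 0.1
```

```bash
python3 - <<'E'
from workcell import arm, viewer
from h import *
s=arm.observe(); print(s["eef_pos"],s["orientation"],s["time"],s["contact_force"])
c0=viewer.camera("wrist"); c0["s"]=s; c=wcam(c0); T=viewer.camera("top");cv2.imwrite("pics/t3.png",T["img"])
d=np.array([.5669,.0562])
# predict pointer pixel lines for several angles and compare edge darkness
g=cv2.cvtColor(c0["img"],6).astype(float)
for y in (180,200,220,240,260):
    row=g[y]; seg=np.where(row[235:300]<100)[0]+235
    if len(seg):
        m=(seg[0]+seg[-1])/2; x=ray(c,(m,y),.056); v=x[:2]-d; print(y,seg[0],seg[-1],np.hypot(*v).round(4),np.degrees(np.arctan2(v[1],v[0])).round(2))
cv2.imwrite("pics/w3.png",np.hstack([cv2.resize(c0["img"][130:300,200:340],None,fx=2.5,fy=2.5),cv2.resize(T["img"][150:260,250:350],(386,425),interpolation=3)]))
E
```

```text
[0.46783169 0.01666101 0.21385639] [-1.79994217e+02 -3.43740093e-02  9.05726078e+00] 5.1167 [ 0.1299904  -0.90521329 -0.19617516]
180 259 299 0.0603 -167.23
200 262 299 0.0695 -167.49
220 237 299 0.079 -172.38
240 265 296 0.0891 -168.77
260 267 299 0.0995 -168.56
```

View pics/w3.png

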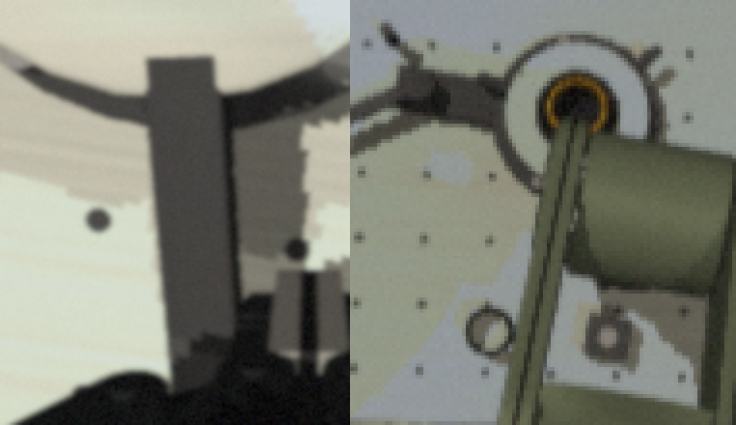

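```bash
python3 - <<'E'
from workcell import arm, viewer
from h import *
s=arm.observe()
c=wcam({**viewer.camera("wrist"),"s":s})
d=np.array([.5669,.0562])
X=[ray(c,p,.056)[:2] for p in [(272.4,162),(278.8,230),(281.2,266)]]
for x in X: v=x-d; print(x.round(4),np.hypot(*v).round(4),np.degrees(np.arctan2(v[1],v[0])).round(2))
v=X[2]-X[0];print(np.degrees(np.arctan2(v[1],v[0])))
t=s["eef_pos"][:2]-d
print(s["time"],s["contact_force"],np.degrees(np.arctan2(t[1],t[0]))-np.degrees(np.arcsin(.0176/np.hypot(*t))))
E
```

```text
[0.5156 0.0466] 0.0522 -169.42
[0.4845 0.0402] 0.084 -169.01
[0.4661 0.0369] 0.1026 -169.16
-168.8902715376817
5.2167 [ 0.31249236 -0.41940655 -0.5897743 ] -167.69907845327245
```

Emit:
play_rows:
  increments:
    - [[0, 0, 0], [0, 7, 0], -1]
    - [[0, 0, 0], [0, 8, 0], -1]
    - [[0, 0, 0], [0, 0, -30], -1]
    - [[0, 0, 0], [0, 0, -36], -1]
    - [[0, 0, 0], [0, 0, -36], -1]
    - [[0, 0, 0], [-20, 0, -36], -1]
    - [[0, 0, 0], [-30, 0, 0], -1]
    - [[0, 0, 0], [-30, 0, 0], -1]
    - [[0, 0, 0], [0, 0, 0], -1]
    - [[0, 0, 0], [0, 0, 0], -1]

```text
time: 6.1
eef_pos: [0.3901, -0.0115, 0.3516]
orientation: [180.0, -0.0, 9.0]
contact_force: [0.3, -0.4, 1.1]
gripper_width: -0.0002
finger_force: 0.0
```

```bash
python3 - <<'E'
from workcell import arm, viewer
from h import *
s=arm.observe(); print(s["eef_pos"],s["orientation"],s["time"])
c0=viewer.camera("wrist"); c0["s"]=s; pickle.dump(c0,open("w4.pkl","wb"))
cv2.imwrite("pics/w4.png",cv2.convertScaleAbs(cv2.resize(c0["img"][0:260,160:420],(598,598),interpolation=3),alpha=1.4,beta=10))
E
```

```text
[ 0.3900609  -0.01151499  0.35158528] [ 1.79989741e+02 -3.05041294e-02  8.99651155e+00] 6.1
```

View pics/w4.png

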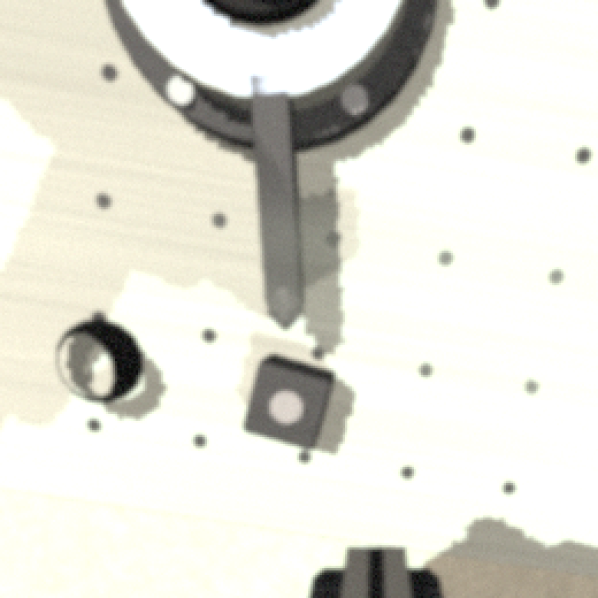

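```bash
python3 - <<'E'
from h import *
c0=pickle.load(open("w4.pkl","rb"));c=wcam(c0)
f=lambda p,z: ray(c,(160+(p[0]+.5)/2.3-.5,(p[1]+.5)/2.3-.5),z)[:2]
a=lambda v:np.degrees(np.arctan2(v[1],v[0])).round(2)
b,t,sp,q=f((271.5,97),.056),f((286,325),.056),f((284,299),.056),f((286.5,408),.042)
d=np.array([.5669,.0562])
print("line",a(t-b),"tip",a(t-d),np.hypot(*(t-d)),"spot",a(sp-d),"sq",a(q-d),np.hypot(*(q-d)),"tip->sq",a(q-t),b,t,q)
# Sub-pixel: detect edges of arm along rows by gray profile
g=cv2.GaussianBlur(cv2.cvtColor(c0["img"],6),(0,0),.7).astype(float)
for y in (70,80,90,100,110,120): print(y,g[y,264:302:2].astype(int))
# fit nest/dial circle white disc
w=(g>150).astype(np.uint8)
E
```

```text
line -169.49 tip -169.06 0.13480789414932848 spot -169.09 sq -170.45 0.1702596840844954 tip->sq -175.74 [0.51281434 0.04513879] [0.43454262 0.03061305] [0.39899772 0.02796553]
70 [160 145 125 100  70  67  68  70  76  76  76  65  63  97 106 107 108 107
 107]
80 [163 163 163 150  98  72  70  70  70  71  74  70  62  92 106 107 108 108
 107]
90 [159 159 159 154 116  81  77  76  77  77  77  75  65  73  86  87  87  86
  86]
100 [162 161 162 160 135  94  83  82  84  85  86  84  76  80  91  94  94  94
  95]
110 [158 158 159 160 149 109  84  83  83  84  84  83  79  74  88  94  95  94
  95]
120 [161 162 163 164 159 130  88  83  82  81  81  80  79  70  80  89  92  94
 100]
```

Emit:
play_rows:
  increments:
    - [[0, 0, 0], [30, 0, 0], -1]
    - [[0, 0, 0], [30, 0, 0], -1]
    - [[0, 0, 0], [20, 0, 36], -1]
    - [[0, 0, 0], [0, 0, 36], -1]
    - [[0, 0, 0], [0, 0, 36], -1]
    - [[0, 0, 0], [0, 0, 30], -1]
    - [[0, 0, 0], [0, -5, 0], -1]
    - [[0, 0, 0], [0, -5, 0], -1]
    - [[0, 0, 0], [0, -3, 0], -1]
    - [[0, 0, 0], [0, -1.5, 0], -1]
    - [[0, 0, 0], [0, -1, 0], -1]
    - [[0, 0, 0], [0, -1, 0], -1]
    - [[0, 0, 0], [0, -0.8, 0], -1]
    - [[0, 0, 0], [0, 0, 0], -1]
    - [[0, 0, 0], [0, 0, 0], -1]
    - [[0, 0, 0], [0, 7.3, 0], -1]
    - [[0, 0, 0], [0, 10, 0], -1]

```text
time: 7.57
eef_pos: [0.4698, 0.0016, 0.2135]
orientation: [-180.0, 0.1, 9.2]
contact_force: [0.3, 0.8, -0.7]
gripper_width: -0.0002
finger_force: 0.0
```

Emit:
play_rows:
  increments:
    - [[0, 0, 0], [0, 0, -30], -1]
    - [[0, 0, 0], [0, 0, -36], -1]
    - [[0, 0, 0], [0, 0, -36], -1]
    - [[0, 0, 0], [-20, 0, -36], -1]
    - [[0, 0, 0], [-30, 0, 0], -1]
    - [[0, 0, 0], [-30, 0, 0], -1]
    - [[0, 0, 0], [0, 0, 0], -1]
    - [[0, 0, 0], [0, 0, 0], -1]

```text
time: 8.23
eef_pos: [0.3899, -0.0115, 0.3513]
orientation: [-180.0, 0.0, 9.0]
contact_force: [0.6, -0.3, -0.5]
gripper_width: 0.0002
finger_force: 0.0
```

```bash
cat > m.py <<'E'
from h import *
def edges(c0):
    # arm outline: left edge at white/dark crossing, compared at rows; world angle of left edge (z=.056)
    c=wcam(c0); g=cv2.GaussianBlur(cv2.cvtColor(c0["img"],6),(0,0),.7).astype(float); L=[]
    for y in range(66,124,3):
        r=g[y,255:290]; k=np.where((r[:-1]>=115)&(r[1:]<115))[0]
        if len(k): k=k[-1]; L.append(ray(c,(255+k+(r[k]-115)/(r[k]-r[k+1]),y),.056)[:2])
    L=np.array(L); vx,vy,x,y=cv2.fitLine(L.astype(np.float32),cv2.DIST_HUBER,0,.001,.001).ravel()
    return np.degrees(np.arctan2(vy,vx))%180-180, np.hypot(*(L.mean(0)-[.5669,.0562])), np.degrees(np.arctan2(*(L.mean(0)-[.5669,.0562])[::-1]))
E
python3 - <<'E'
from workcell import arm, viewer
from m import *
print(edges(pickle.load(open("w4.pkl","rb"))))
s=arm.observe(); print(s["eef_pos"],s["time"])
c0=viewer.camera("wrist"); c0["s"]=s; pickle.dump(c0,open("w5.pkl","wb")); print(edges(c0))
E
```

```text
(np.float32(-168.76111), np.float64(0.09593418680544612), np.float64(-173.59480610226083))
[ 0.38987576 -0.01154301  0.35129491] 8.2333
(np.float32(-169.76512), np.float64(0.0964600737362034), np.float64(-174.34122838011737))
```

Emit:
play_rows:
  increments:
    - [[0, 0, -7.04], [0, 0, 0], -1]
    - [[0, 0, -7.04], [0, 0, 0], -1]
    - [[0, 0, -7.04], [0, 0, 0], -1]
    - [[0, 0, -7.04], [0, 0, 0], -1]
    - [[0, 0, -7.04], [0, 0, 0], -1]
    - [[0, 0, -7.04], [0, 0, 0], -1]
    - [[0, 0, -7.04], [0, 0, 0], -1]
    - [[0, 0, -7.04], [0, 0, 0], -1]
    - [[0, 0, -7.04], [0, 0, 0], -1]
    - [[0, 0, -7.04], [0, 0, 0], -1]
    - [[0, 0, -7.04], [0, 0, 0], -1]
    - [[0, 0, -7.04], [0, 0, 0], -1]
    - [[0, 0, -7.04], [0, 0, 0], -1]
    - [[0, 0, -7.04], [0, 0, 0], -1]
    - [[0, 0, -7.04], [0, 0, 0], -1]

```text
time: 9.53
eef_pos: [0.3924, -0.0114, 0.3516]
orientation: [180.0, -0.0, 115.0]
contact_force: [-0.3, 0.5, -0.7]
gripper_width: -0.0001
finger_force: 0.0
```

Emit:
play_rows:
  increments:
    - [[0, 0, 0], [22.9, 30.9, 0], -1]
    - [[0, 0, 0], [22.9, 30.9, 0], -1]
    - [[0, 0, 0], [22.9, 30.9, 0], -1]
    - [[0, 0, 0], [22.9, 30.9, 0], -1]
    - [[0, 0, 0], [22.9, 30.9, 0], -1]
    - [[0, 0, 0], [22.9, 30.9, 0], -1]
    - [[0, 0, 0], [22.9, 30.9, 0], -1]
    - [[0, 0, 0], [0, 0, 0], -1]
    - [[0, 0, 0], [0, 0, 0], -1]

```text
time: 10.28
eef_pos: [0.5222, 0.2268, 0.3503]
orientation: [-179.9, -0.0, 114.9]
contact_force: [-0.5, -0.6, -0.3]
gripper_width: -0.0004
finger_force: 0.0
```

```bash
python3 - <<'E'
from workcell import arm, viewer
from h import *
s=arm.observe(); print(s["eef_pos"],s["orientation"],s["time"],s["q"])
c0=viewer.camera("top"); cv2.imwrite("pics/t6.png",c0["img"])
E
```

```text
[0.52220657 0.22682516 0.35030146] [-1.79928075e+02 -7.09733680e-03  1.14864542e+02] 10.2833 [ 1.47713316e+01  1.40180059e+01  9.23717882e+01 -5.85317867e-03
  7.36822620e+01 -1.00915669e+01]
```

Emit:
play_rows:
  increments:
    - [[0, 0, 0], [0, 0, 30], -1]
    - [[0, 0, 0], [0, 0, 36], -1]
    - [[0, 0, 0], [0, 0, 36], -1]
    - [[0, 0, 0], [0, 0, 25], -1]
    - [[0, 0, 0], [0, 0, 10], -1]
    - [[0, 0, 0], [0, 5, 0], -1]
    - [[0, 0, 0], [0, 4, 0], -1]
    - [[0, 0, 0], [0, 3, 0], -1]
    - [[0, 0, 0], [0, 2, 0], -1]
    - [[0, 0, 0], [0, 1, 0], -1]
    - [[0, 0, 3], [0.8, 3.7, 0], -1]
    - [[0, 0, 3], [0.8, 3.7, 0], -1]
    - [[0, 0, 3], [0.8, 3.7, 0], -1]
    - [[0, 0, 3], [0.8, 3.7, 0], -1]
    - [[0, 0, 3], [0.8, 3.7, 0], -1]
    - [[0, 0, 3], [0.8, 3.7, 0], -1]

```text
time: 11.67
eef_pos: [0.5543, 0.2429, 0.2159]
orientation: [179.9, -0.0, 96.6]
contact_force: [-2.0, 0.2, 1.1]
gripper_width: -0.0
finger_force: 0.7
```

```bash
python3 - <<'E'
from workcell import arm, viewer
from h import *
s=arm.observe(); print(s["eef_pos"],s["orientation"],s["time"],s["contact_force"])
t=s["eef_pos"][:2]-[.5818,.1756]; a=np.radians(s["orientation"][2]); print(t@[np.cos(a),np.sin(a)],t@[np.sin(a),-np.cos(a)])
c0=viewer.camera("wrist"); c0["s"]=s; pickle.dump(c0,open("w7.pkl","wb"))
T=viewer.camera("top")
cv2.imwrite("pics/w7.png",np.hstack([c0["img"][:,100:540],cv2.resize(T["img"][100:260,220:364],(360,400),interpolation=3)]))
E
```

```text
[0.55430114 0.24287149 0.21589441] [ 1.79942495e+02 -4.16413906e-02  9.65566022e+01] 11.6667 [-1.98839417  0.19863551  1.07364897]
0.06997145351489731 -0.019637633592058095
```

View pics/w7.png

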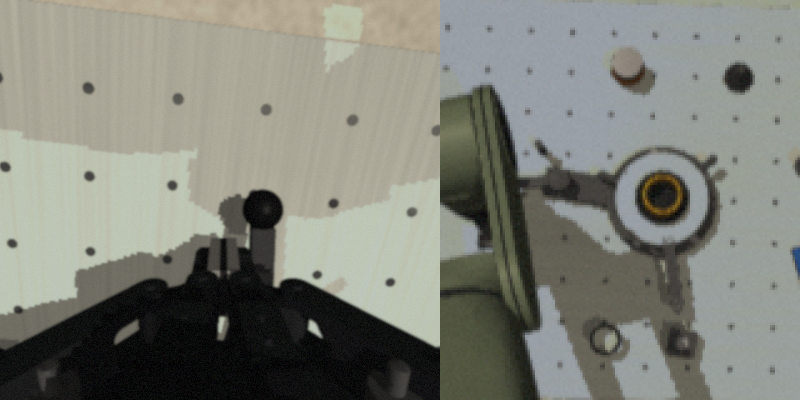

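Contact is on the lever and it is moving: ball at (262,210), finger at (225,250). I'll check the pointer angle numerically in the top view before closing the clamp.

```bash
python3 - <<'E'
from workcell import viewer
from h import *
c=viewer.camera("top"); g=cv2.cvtColor(c["img"],6); pickle.dump(c,open("t8.pkl","wb"))
d=np.array([.5669,.0562])
for r,z in((.07,.056),(.085,.056),(.1,.056),(.115,.056),(.13,.056),(.171,.042)):
    for a in(-168.5,-170.5):
        A=np.radians(a); print(r,a,proj(c,[*(d+r*np.array([np.cos(A),np.sin(A)])),z]).round(2),end=" ")
    print()
print("cols",list(range(300,328)))
for y in range(203,245): print(y,*g[y,300:328])
E
```

```text
0.07 -168.5 [312.62 201.58] 0.07 -170.5 [311.78 201.71] 
0.085 -168.5 [313.53 206.73] 0.085 -170.5 [312.5  206.89] 
0.1 -168.5 [314.43 211.9 ] 0.1 -170.5 [313.22 212.09] 
0.115 -168.5 [315.34 217.08] 0.115 -170.5 [313.95 217.3 ] 
0.13 -168.5 [316.25 222.27] 0.13 -170.5 [314.68 222.52] 
0.171 -168.5 [318.58 236.47] 0.171 -170.5 [316.53 236.79] 
cols [300, 301, 302, 303, 304, 305, 306, 307, 308, 309, 310, 311, 312, 313, 314, 315, 316, 317, 318, 319, 320, 321, 322, 323, 324, 325, 326, 327]
203 96 97 96 97 92 72 63 67 71 67 72 67 63 65 77 95 98 98 109 150 155 155 158 157 159 159 158 158
204 98 98 96 97 97 86 71 79 107 113 77 68 67 68 78 93 98 99 107 152 155 157 155 157 159 158 159 159
205 96 99 95 97 96 95 75 82 123 138 91 69 65 64 73 89 97 97 107 150 157 159 158 155 155 156 158 155
206 98 96 96 97 96 93 76 72 93 140 94 68 68 64 68 75 94 99 104 135 156 158 157 159 157 159 160 157
207 100 98 96 96 97 96 78 73 85 138 94 68 64 63 69 64 94 98 97 110 152 157 158 158 157 159 158 158
208 99 100 98 98 99 96 86 73 80 117 95 70 65 65 64 74 96 99 101 104 150 159 156 159 158 157 156 157
209 97 98 98
[... 2894 characters left out ...]
 157 157 157 157 146 92 73 66 40 35 43 53 70 77 82 104 76 64 63 79 98 98 107 149 157
239 159 159 155 157 156 159 155 150 106 74 57 42 39 35 45 60 69 67 63 60 59 64 84 98 101 130 152 158
240 159 156 158 160 157 161 156 157 125 87 62 44 38 40 40 41 46 43 41 40 57 64 94 97 106 151 158 157
241 157 160 156 157 158 156 157 156 151 107 77 53 41 42 43 38 43 37 41 43 58 65 97 98 106 153 160 158
242 158 157 156 158 157 154 156 157 155 128 97 80 69 71 73 59 59 53 49 55 62 71 97 96 104 152 158 156
243 159 158 156 158 156 157 157 157 157 149 107 99 96 96 92 86 85 81 74 76 81 88 97 97 111 152 156 157
244 160 154 155 155 157 157 157 157 158 152 112 100 99 98 101 101 98 98 95 97 96 98 98 103 129 153 158 157
```

Pointer reads about -170.1° and the square about -170.0 to -170.5°, so the pointer is set. Continuing the lever.

Emit:
play_rows:
  increments:
    - [[0, 0, 3], [0.9, 3.7, 0], -1]
    - [[0, 0, 3], [0.9, 3.7, 0], -1]
    - [[0, 0, 3], [0.9, 3.7, 0], -1]
    - [[0, 0, 3], [0.9, 3.7, 0], -1]
    - [[0, 0, 3], [0.9, 3.7, 0], -1]
    - [[0, 0, 3], [0.9, 3.7, 0], -1]
    - [[0, 0, 3], [0.9, 3.7, 0], -1]
    - [[0, 0, 3], [0.9, 3.7, 0], -1]
    - [[0, 0, 3], [0.9, 3.7, 0], -1]
    - [[0, 0, 3], [0.9, 3.7, 0], -1]
    - [[0, 0, 3], [0.9, 3.7, 0], -1]
    - [[0, 0, 3], [0.9, 3.7, 0], -1]
    - [[0, 0, 3], [0.9, 3.7, 0], -1]
    - [[0, 0, 3], [0.9, 3.7, 0], -1]
    - [[0, 0, 3], [0.9, 3.7, 0], -1]

```text
time: 13.07
eef_pos: [0.6098, 0.2422, 0.2152]
orientation: [-180.0, -0.1, 51.6]
contact_force: [-1.3, 1.2, -0.7]
gripper_width: 0.0003
finger_force: 0.7
```

```bash
cat > l.py <<'E'
from workcell import arm
import numpy as np
s=arm.observe(); print(s["eef_pos"],s["orientation"],s["time"],s["contact_force"],s["finger_force"])
t=s["eef_pos"][:2]-[.5818,.1756]; a=np.radians(s["orientation"][2]); print(t@[np.cos(a),np.sin(a)],t@[np.sin(a),-np.cos(a)],"lever",np.degrees(np.arctan2(t[1],t[0])-np.arcsin(.0166/np.hypot(*t))))
E
python3 l.py
```

```text
[0.60975961 0.24223367 0.21523246] [-1.79985758e+02 -8.23528348e-02  5.16309567e+01] 13.0667 [-1.29902774  1.19136795 -0.74383386] 0.7103122863918543
0.06959793842849954 -0.019439993794472882 lever 53.95641085386833
```

Emit:
play_rows:
  increments:
    - [[0, 0, 2], [0.6, 2.5, 0], -1]
    - [[0, 0, 2], [0.6, 2.5, 0], -1]
    - [[0, 0, 2], [0.6, 2.5, 0], -1]
    - [[0, 0, 1], [0.3, 1.2, 0], -1]
    - [[0, 0, 0], [0, 0, 0], -1]

```text
time: 13.48
eef_pos: [0.6172, 0.2386, 0.2152]
orientation: [-179.9, -0.1, 44.7]
contact_force: [-3.0, 3.7, 1.6]
gripper_width: 0.0005
finger_force: 2.3
```

Emit:
play_rows:
  increments:
    - [[0, 0, 0.5], [0, 0.6, 0], -1]
    - [[0, 0, 0.5], [0, 0.6, 0], -1]
    - [[0, 0, 0], [0, 0, 0], -1]

```text
time: 13.73
eef_pos: [0.6175, 0.2385, 0.2152]
orientation: [-179.8, -0.1, 43.8]
contact_force: [-3.1, 5.4, 1.1]
gripper_width: -0.0003
finger_force: 3.5
```

Emit:
play_rows:
  increments:
    - [[0, 0, 0.5], [0, 0.6, 0], -1]
    - [[0, 0, 0.5], [0, 0.6, 0], -1]
    - [[0, 0, 0], [0, 0, 0], -1]

```text
time: 13.98
eef_pos: [0.6179, 0.2384, 0.2152]
orientation: [-179.7, -0.1, 42.8]
contact_force: [-5.0, 8.3, 1.9]
gripper_width: 0.0002
finger_force: 4.7
```

```bash
python3 l.py
```

```text
[0.61788462 0.23836659 0.21518266] [-1.79678390e+02 -6.59733708e-02  4.27720232e+01] 13.9833 [-4.95000564  8.27313015  1.94982117] 4.7306441579712555
0.06911205463064983 -0.021570091472511193 lever 46.85052223752697
```

The force rises to about 10 N with almost no travel, so the lever is against its pin. Backing off.

Emit:
play_rows:
  increments:
    - [[0, 0, 0], [0, -3, 0], -1]
    - [[0, 0, 0], [0, -8, 0], -1]
    - [[0, 0, 0], [0, -12, 0], -1]
    - [[0, 0, 0], [0, 0, -30], -1]
    - [[0, 0, 0], [0, 0, -36], -1]
    - [[0, 0, 0], [0, 0, -36], -1]
    - [[0, 0, 0], [0, 0, -36], -1]
    - [[0, 0, 0], [-30, 0, 0], -1]
    - [[0, 0, 0], [-30, 0, 0], -1]
    - [[0, 0, 0], [-30, 0, 0], -1]
    - [[0, 0, 0], [-30, 0, 0], -1]
    - [[0, 0, 0], [-30, 0, 0], -1]
    - [[0, 0, 0], [-30, 0, 0], -1]
    - [[0, 0, 0], [0, 0, 0], -1]
    - [[0, 0, 0], [0, 0, 0], -1]

```text
time: 15.23
eef_pos: [0.4701, 0.1303, 0.3526]
orientation: [180.0, 0.0, 42.6]
contact_force: [0.3, 0.2, -0.0]
gripper_width: 0.0002
finger_force: 0.0
```

```bash
python3 - <<'E'
from workcell import arm,viewer
from h import *
print(arm.observe()["eef_pos"])
c=viewer.camera("top"); g=cv2.cvtColor(c["img"],6); s=viewer.camera("side"); gs=cv2.cvtColor(s["img"],6)
pv=np.array([.5818,.1756])
for n,cc,im in(("top",c,g),("side",s,gs)):
    for a in range(34,62,2):
        A=np.radians(a);u=np.array([np.cos(A),np.sin(A)])
        v=[]
        for r,z in((.062,.055),(.075,.055),(.098,.055)):
            p=proj(cc,[*(pv+r*u),z]); v.append(int(cv2.getRectSubPix(im,(1,1),tuple(map(float,p)))[0,0]))
        print(n,a,p.round(),v)
E
```

```text
[0.47005956 0.13030291 0.35257962]
top 34 [249. 143.] [152, 153, 153]
top 36 [248. 143.] [150, 151, 152]
top 38 [247. 144.] [137, 139, 151]
top 40 [246. 145.] [108, 120, 128]
top 42 [245. 146.] [80, 84, 57]
top 44 [244. 146.] [65, 64, 28]
top 46 [243. 147.] [59, 60, 29]
top 48 [242. 148.] [60, 61, 26]
top 50 [242. 149.] [69, 74, 46]
top 52 [241. 150.] [102, 109, 111]
top 54 [240. 151.] [134, 141, 148]
top 56 [239. 152.] [148, 151, 150]
top 58 [239. 153.] [152, 149, 151]
top 60 [238. 154.] [150, 150, 151]
side 34 [241. 244.] [159, 158, 157]
side 36 [241. 245.] [163, 160, 155]
side 38 [242. 246.] [158, 163, 157]
side 40 [242. 246.] [146, 154, 153]
side 42 [242. 247.] [101, 123, 110]
side 44 [243. 248.] [50, 63, 25]
side 46 [243. 249.] [39, 42, 5]
side 48 [244. 250.] [39, 38, 15]
side 50 [244. 251.] [38, 36, 10]
side 52 [245. 252.] [32, 24, 5]
side 54 [246. 252.] [21, 11, 9]
side 56 [246. 253.] [11, 32, 74]
side 58 [247. 254.] [23, 80, 161]
side 60 [248. 255.] [58, 133, 160]
```

```bash
python3 -c "
from workcell import ticket
print(ticket.sign_off())"
```

```text
the job is handed in; nothing more can be done
None
```

The job is handed in at about 15 s of the 54 s allowed: the pointer is within about half a degree of the square block's centre by camera, the clamp lever stalled against its stop pin at about 10 N, the hand is clear, and I never touched the napkin ring or loose items (not re-checked by camera at the end).

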